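# Set a printer cassette's rear paper guide to its longest position

## Task

The cassette of the office printer lies on the desk and its rear paper guide must be set for the longest paper. With a fingertip press the guide's lock button down and keep it down while you push the guide along its rail until it is fully against the end stop at the rear wall, then let the button come back up so that the guide is locked there, and take the hand away. Do not grip or lift anything, do not shove the cassette about, and leave the mouse, the stapler and the mug alone.

Things in the scene. Friction and masses are not known exactly. Their poses are not given: they have to be found in the camera images.
- cassette: open dark grey paper tray with a white fascia at its front end, loose on rubber feet (1.9 kg, shifts if pushed with over about 17 N). Origin: middle of the tray at desk height; +x from fascia to rear wall, z up. x from -211 to +191 mm, 256 mm wide (fascia 276 mm, 59 mm high); walls 3 mm thick, 52 mm high. In its front half a flat steel plate and two side guides 46 mm high at y -107 and +107.
- rear_guide (a joint): place of the rear guide on its rail, m: 0 innermost, grows towards the rear wall, 0.115 at the end stop. The guide is a light grey carriage on the tray's middle line, 75 mm long (x), 70 mm wide, its deck 20 mm above the desk, with a stop plate at its front end, a finger lip at its rear end and the lock button between. Held fast unless the button is held down; then slides with about 2 N.
- lock_button (a joint): how far the lock button is pressed down, in m: 0 up (guide locked), 0.006 fully down. Its spring pushes back with 2.5 N at the start and 5 N fully down, and lifts it by itself. More than 2.5 mm down frees the guide. It locks in teeth 5 mm apart (2 mm play when locked); released between two, it stays half down; at the end stop (within 2 mm) it comes fully up.
- button_top (a point): centre of the top of the lock button, a grey ribbed pad 40 mm long (x) by 36 mm wide (y) in the middle of the rear guide, its top 28 mm above the desk when up, 22 mm when fully down. The point moves with the button; its axes are the cassette's (+x: the way the guide must go). The stop plate's near face lies 31 mm to -x, the finger lip's near face 31 mm to +x.
- stop_plate (a point): middle of the top edge of the guide's upright paper stop plate, 90 mm wide (y), 4 mm thick (x), its top 57 mm above the desk. On its rear side two gussets, 16 mm long in x and 42 mm high above the desk, stand 33 mm to either side of the middle.
- finger_lip (a point): middle of the top edge of the guide's finger lip, an upright rib 56 mm wide (y), 6 mm thick (x), its top 40 mm above the desk, 12 mm higher than the button when that is up. A fingertip on the button can push against it towards +x.
- button_home (a point): fixed point of the cassette: where button_top lies, with the button up, when the guide is at its end stop.
- mouse: bystander: dark computer mouse 104 x 60 x 34 mm, origin at the middle of its underside, x along its length
- stapler: bystander: black desk stapler 145 x 36 x 55 mm, origin at the middle of its underside, x along its length
- mug: bystander: white mug, 82 mm across, 92 mm high, handle at its +y side, origin at the middle of its underside

How it is judged:
By the outcome, as a careful person would: the job done as asked, in the order asked, and still so for the second after the job is handed in, with the robot touching nothing.
It also fails if it takes over 35 s, if anything falls off the work surface, if the arm or the gripper's body presses on something with over 40 N, if the wrist force passes 120 N, or if a joint passes its speed limit or range.

## Robot

A 6-joint arm with a two-finger parallel gripper is mounted at the origin on the work surface. World frame = base frame: x ahead of the robot, y to its left, z up, the work surface at z = 0. Lengths are in m, angles in rad, forces in N, time in s.
With the tool pointing down it reaches from about 0.425 to 0.95 m from the base axis. Payload 3.5 kg.
Tool frame: the origin (TCP) lies at the very end of the fingers, on their centre line; the grasp point (between the pads) lies 19 mm behind it (ctrl.grip_point_offset is the distance from the TCP to the grasp point, in m); z points along the fingers, y is the line along which they close (so a half turn about z gives the same grasp; the last joint's range is limited). The gripper opens to 85 mm and grips with 20 to 120 N. Pads are 22 mm wide; open, the fingers measure 114 mm over their backs; the gripper's body (76 mm by 85 mm) begins 54 mm behind the grasp point. The pads swing forward as they close: fully open they stand 13 mm farther back than shut.
Start: joints at [-1.368, 0.286, 1.577, -0, 1.279, -0.15], TCP at [0.233, -0.633, 0.231] pointing down, gripper open.
Joint ranges: [-2.77, 2.77], [-0.9, 2.22], [0.21, 2.48], [-1.53, 4.67], [0.24, 2.81], [-2.84, 2.84]. Speed limits (rad/s): [2.79, 2.79, 3.14, 3.14, 3.14, 3.14].

## Interface

Orientations are given as a unit quaternion [x, y, z, w].
In Python, from plant import ctrl gives the robot as it stands. The module is installed in compiled form; this text tells all that it offers.
- The arm moves only by the shell command python3 -m pendant 'ROWS' [OPENING] [FORCE]. ROWS is JSON, a list of rows, each an object of numbers: "dx", "dy", "dz": the shift along the tool's x, y, z in cm; "twist": the turn about the tool's z in degrees. A call has 1 to 10 rows; each row is the pose to reach, as a shift and turn from the pose commanded when the call began, along the tool's axes at that moment; what a row does not reach only later rows make up. A row lasts 1/8 s, in which the tool goes at most 62.5 mm and 10.7 degrees, less where a joint would pass 70% of its speed; a pose out of reach is approached as far as the arm can. A call with a gripper value outside its range is refused whole. OPENING is the opening in per cent of the stroke, from 0 (shut) to 100 (fully open), set as the call begins (- or left out, the last holds). The fingers move at their own pace and stop on an object; FORCE is the grip in N (left out, the last holds). Time passes only in rows, so rows that repeat a pose let the fingers close. It gives the time, the measured TCP pose, the force, the opening and the grip force at its end, in the units of the state.
- ctrl.get_state(): the state, without advancing time (a new reading comes with each control period).
- ctrl.read_camera(name): name is "scene" or "top" or "wrist"; returns a dict with "img" (480x640x3 uint8, red, green, blue), "depth" (480x640 float32, m along the optical axis (not along the pixel's ray), 0 where there is no reading), "camera_matrix" (3x3 intrinsics, pixels), "xyz" and "rotation" of the camera in the world; the wrist camera has in their place "tool_from_camera" (4x4, takes a point from camera to tool coordinates, whose origin is the TCP and whose axes are the flange's). Camera axes: x right, y up, looking along -z (the intrinsics and any distortion apply to the point x, -y, -z); pixel columns grow to the right and rows downward; lengths in m; the calibration is good to about 2 mm. A picture is of the moment at which its call begins: read the wrist's pose just before it.
- ctrl.sign_off(): hands the job in; it is judged then, once.
The state is a dict: "time": time; "qpos": joint angles; "dq": joint speeds; "joint_efforts": joint torques, N m; "eef_pos": TCP position; "tcp_rot": TCP orientation; "contact_force": force on the tool from outside, world axes, zero at the start; "wrist_torque": the same for the moment, N m; "opening": opening from 0.0 (shut) to 1.0 (fully open); "finger_force": force on a finger pad.
Only numpy, scipy, OpenCV 4.12 (cv2) and the standard library are available. Lean on these libraries where they do the work, as an engineer would, in place of code of your own. Each camera call takes 0.05 s, during which the arm holds its last target. There are 200 camera calls.

## Working session

There is one attempt and no reset: what is moved stays moved. The work goes in short steps, Python scripts to look and compute and a shell command to move; the robot and the scene stay as the last step left them, time stands still between calls to the robot, and variables do not carry over. Pictures are saved under pics/ and viewed, at most 10 in all, crops included, and the job is handed in when it is done.

```bash
mkdir -p pics
cat > h.py <<'E'
import numpy as np, cv2
from scipy.spatial.transform import Rotation as R
from plant import ctrl
def cam(name):
    s=ctrl.get_state(); c=ctrl.read_camera(name)
    if name=='wrist':
        T=np.eye(4); T[:3,:3]=R.from_quat(s['tcp_rot']).as_matrix(); T[:3,3]=s['eef_pos']
        M=T@np.array(c['tool_from_camera'])
    else:
        M=np.eye(4); r=np.array(c['rotation']); M[:3,:3]=r if r.shape==(3,3) else R.from_quat(r).as_matrix(); M[:3,3]=c['xyz']
    K=np.array(c['camera_matrix']); v,u=np.mgrid[:480,:640]; d=c['depth']
    P=np.stack([(u-K[0,2])/K[0,0]*d,-(v-K[1,2])/K[1,1]*d,-d],-1)@M[:3,:3].T+M[:3,3]
    P[d==0]=np.nan
    return c['img'],P,M,K
def save(n,img): cv2.imwrite('pics/'+n,img[...,::-1])
E
python3 - <<'E'
from h import *
s=ctrl.get_state(); print(s)
c=ctrl.read_camera('top'); print({k:v for k,v in c.items() if k not in('img','depth')})
i,P,M,K=cam('top'); save('top.png',i); np.save('topP.npy',P)
E
```

```text
{'time': 0.0, 'qpos': array([-1.36799094e+00,  2.87226304e-01,  1.57816181e+00,  4.90752669e-06,
        1.27862538e+00, -1.50000765e-01]), 'dq': array([ 0.00104534,  0.00201988, -0.00047572,  0.00124041,  0.00015834,
        0.00132817]), 'joint_efforts': array([-6.63810006e-04, -4.05984843e+01, -2.92623818e+01, -1.84460177e-04,
        5.74355290e-03, -8.65553282e-07]), 'eef_pos': array([ 0.23312897, -0.6327632 ,  0.22991498]), 'tcp_rot': array([ 9.84480686e-01,  1.75488785e-01, -2.96060787e-05, -1.21006036e-03]), 'contact_force': array([ 0.67354835, -0.51751352,  0.00366513]), 'wrist_torque': array([-0.01094032, -0.02105221,  0.03911863]), 'finger_force': 0.0, 'opening': 1.0008056968010461}
{'camera_matrix': array([[556.03871215,   0.        , 327.18420619],
       [  0.        , 556.03871215, 241.32387379],
       [  0.        ,   0.        ,   1.        ]]), 'xyz': array([ 0.45394546, -0.01774328,  1.1445649 ]), 'rotation': array([ 0.073812  , -0.06649928, -0.70103052,  0.70617692])}
```

View pics/top.png

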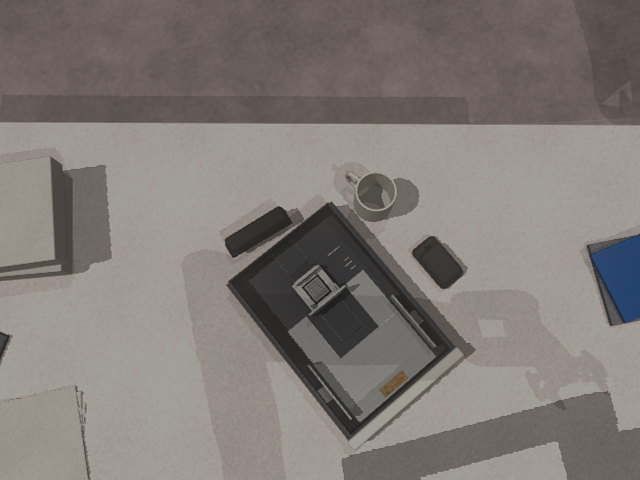

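The top view shows the cassette with its fascia at lower right (about 405,400). The rear wall runs from (230,285) to (333,207), the button is at (317,288), the stop plate is near (328,300), and the stapler and mug stand just outside the rear corners.

Run:
```python
from h import *
P=np.load('topP.npy')
for n,(u,v) in dict(rearL=(231,285),rearR=(332,207),frontA=(352,443),frontB=(472,351),btn=(317,289),desk=(300,400),floorT=(275,280)).items():
    print(n,np.nanmedian(P[v-2:v+3,u-2:u+3].reshape(-1,3),0).round(3), P[v,u].round(3))
# walls/fascia footprint: height band points near cassette
c=P[289,317,:2]
z=P[...,2]; m=(z>.035)&(z<.066)&(np.hypot(P[...,0]-c[0],P[...,1]-c[1])<.4)
m=m.astype(np.uint8); n,l,st,ce=cv2.connectedComponentsWithStats(m)
for k in range(1,n):
    if st[k,4]>150:
        q=P[l==k]; print(k,st[k],cv2.minAreaRect(q[:,:2].astype(np.float32)),q[:,2].mean())
i=cv2.imread('pics/top.png')[230:350,250:390]
cv2.imwrite('pics/crop.png',cv2.resize(i,None,fx=5,fy=5,interpolation=cv2.INTER_CUBIC))
```

```text
rearL [0.585 0.185 0.053] [0.585 0.184 0.054]
rearR [ 0.745 -0.015  0.053] [ 0.744 -0.015  0.055]
frontA [ 0.291 -0.055  0.061] [ 0.292 -0.055  0.061]
frontB [ 0.461 -0.298  0.001] [ 0.461 -0.298  0.004]
btn [0.581 0.014 0.029] [0.581 0.014 0.028]
desk [0.363 0.046 0.002] [0.363 0.046 0.005]
floorT [0.601 0.102 0.008] [0.601 0.102 0.009]
2 [358 177  36  24 184] ((0.7883737683296204, -0.10755603015422821), (0.07317651808261871, 0.03398380056023598), 72.07278442382812) 0.0506683186493894
4 [ 226  202  238  248 5030] ((0.5195469260215759, -0.03593653440475464), (0.40320515632629395, 0.27485233545303345), 39.8516960144043) 0.05393326539740083
6 [ 225  206   64   47 1110] ((0.7002101540565491, 0.13819986581802368), (0.035496246069669724, 0.1356276422739029), 31.2563419342041) 0.051277260088468085
37 [308 283  38  34 165] ((0.5616235136985779, -0.0009954459965229034), (0.019974470138549805, 0.08990555256605148), 39.987667083740234) 0.052868104098305925
39 [392 295  45  53 161] ((0.5183606147766113, -0.1757199615240097), (0.12914922833442688, 0.004134326707571745), 39.95733642578125) 0.04466933078269857
```

View pics/crop.png

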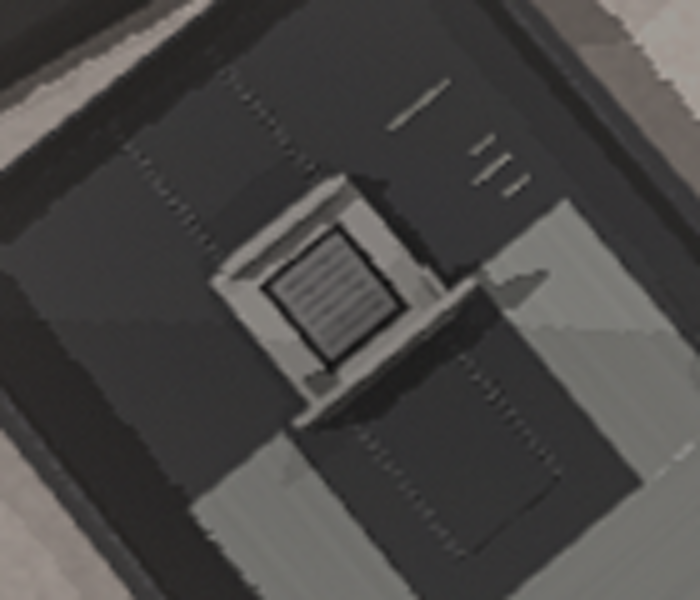

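Measured so far:
- **Cassette:** its +x points 40° in world, with its origin at about (0.527,-0.030).
- **Button:** at about (0.581,0.015), z 28, which matches the size given. Travel left is about 80 mm.

Next I move above it with the fingers shut and tool x along cassette +x.

```bash
python3 -m pendant '[{"dx":2,"dy":-1.8,"twist":-2},{"dx":6,"dy":-5.3,"twist":-4},{"dx":10.5,"dy":-9.2,"twist":-7},{"dx":15,"dy":-13.2,"twist":-10},{"dx":20,"dy":-17.5,"twist":-13},{"dx":25,"dy":-21.9,"twist":-16},{"dx":30,"dy":-26.3,"twist":-19},{"dx":35,"dy":-30.7,"twist":-19.8},{"dx":39,"dy":-34.2,"twist":-19.8},{"dx":42,"dy":-36.8,"twist":-19.8}]' 0
cat > go.py <<'E'
from h import *; import sys
def rel(t):
    s=ctrl.get_state(); r=R.from_quat(s['tcp_rot']).as_matrix()
    print('t',s['time'],'pos',s['eef_pos'].round(4),'toolx deg',np.degrees(np.arctan2(r[1,0],r[0,0])).round(2),'tilt',r[:,2].round(4),'d(cm)',(100*r.T@(np.array(t)-s['eef_pos'])).round(2),'F',s['contact_force'].round(2))
if len(sys.argv)>3: rel([float(a) for a in sys.argv[1:4]])
E
python3 go.py 0.590 0.023 0.13
```

```text
t 0.1 pos [ 0.2332 -0.6328  0.2301] toolx deg 20.21 tilt [-4.0e-04  2.1e-03 -1.0e+00] d(cm) [ 56.15 -49.19  10.13] F [-0.55  0.16 -0.32]$[0]: bad value
```

```bash
python3 -m pendant '[{"dx":2,"dy":-1.8,"dz":0,"twist":-2},{"dx":6,"dy":-5.3,"dz":0,"twist":-4},{"dx":10.5,"dy":-9.2,"dz":0,"twist":-7},{"dx":15,"dy":-13.2,"dz":0,"twist":-10},{"dx":20,"dy":-17.5,"dz":0,"twist":-13},{"dx":25,"dy":-21.9,"dz":0,"twist":-16},{"dx":30,"dy":-26.3,"dz":0,"twist":-19},{"dx":35,"dy":-30.7,"dz":0,"twist":-19.8},{"dx":39,"dy":-34.2,"dz":0,"twist":-19.8},{"dx":42,"dy":-36.8,"dz":0,"twist":-19.8}]' 0; echo
python3 go.py 0.590 0.023 0.13
```

```text
time: 1.35
eef_pos: [0.5007, -0.1404, 0.231]
tcp_rot: [0.939, 0.343, -0.0, -0.0]
contact_force: [0.1, -0.1, -0.4]
opening: 0.004
finger_force: 0.0

t 1.35 pos [ 0.5007 -0.1404  0.231 ] toolx deg 40.1 tilt [-4.e-04  4.e-04 -1.e+00] d(cm) [17.36 -6.74 10.1 ] F [ 0.14 -0.06 -0.44]
```

```bash
python3 -m pendant '[{"dx":4,"dy":-1.6,"dz":1,"twist":0},{"dx":9,"dy":-3.5,"dz":3,"twist":0},{"dx":13,"dy":-5.1,"dz":6,"twist":0},{"dx":16,"dy":-6.3,"dz":8.5,"twist":0},{"dx":17.4,"dy":-6.7,"dz":10,"twist":0},{"dx":17.4,"dy":-6.7,"dz":10,"twist":0},{"dx":17.4,"dy":-6.7,"dz":10,"twist":0}]'; echo
python3 - <<'E'
from go import *
i,P,M,K=cam('wrist'); save('w1.png',i); np.save('w1.npy',P)
rel([.59,.023,.03])
E
```

```text
time: 2.22
eef_pos: [0.5908, 0.0192, 0.1324]
tcp_rot: [0.94, 0.342, 0.001, 0.0]
contact_force: [-0.1, 0.1, -0.1]
opening: 0.004
finger_force: 0.0

t 2.275 pos [0.5909 0.0191 0.1327] toolx deg 39.94 tilt [ 2.e-03 -6.e-04 -1.e+00] d(cm) [ 0.17 -0.38 10.27] F [-0.49  0.87  0.52]
```

View pics/w1.png

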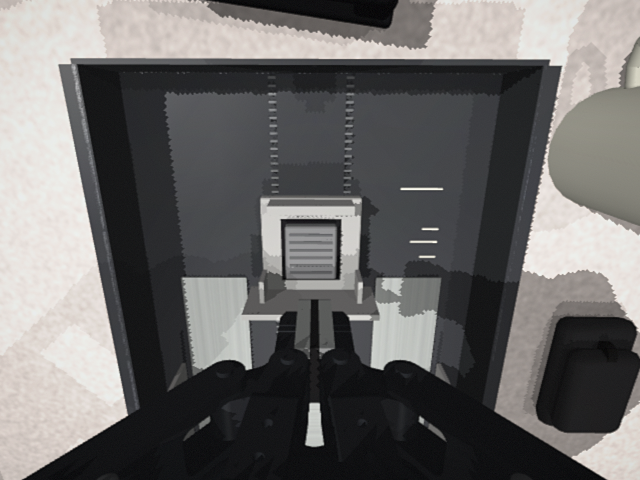

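The wrist view shows the button pad centred at (312,251), the lip at (312,202), the stop plate edge at (312,316), and the rear wall's top edge at row ~63. The fingertips appear at about (315,300).

Run:
```python
from go import *
P=np.load('w1.npy'); s=ctrl.get_state(); r=R.from_quat(s['tcp_rot']).as_matrix()
for n,(u,v) in dict(btn=(312,251),btnrear=(312,226),btnL=(288,250),btnR=(336,250),lip=(312,201),lipL=(264,201),lipR=(358,201),deckL=(272,250),wall=(312,61),wallL=(80,63),wallR=(540,63)).items():
    p=np.nanmedian(P[v-1:v+2,u-1:u+2].reshape(-1,3),0)
    print(n,p.round(4),'tool cm',(100*r.T@(p-s['eef_pos'])).round(2))
```

```text
btn [0.5825 0.0151 0.0284] tool cm [-0.91 -0.26 10.43]
btnrear [0.596  0.0264 0.0267] tool cm [ 0.85 -0.26 10.6 ]
btnL [0.5725 0.0281 0.0277] tool cm [-0.84 -1.89 10.49]
btnR [0.5929 0.0025 0.0265] tool cm [-0.92  1.38 10.62]
lip [0.6094 0.0375 0.0258] tool cm [ 2.59 -0.25 10.69]
lipL [0.5875 0.0619 0.0206] tool cm [ 2.48 -3.53 11.2 ]
lipR [0.6285 0.0124 0.0205] tool cm [ 2.44  2.9  11.23]
deckL [0.5627 0.0357 0.0208] tool cm [-1.11 -3.11 11.18]
wall [0.6728 0.0902 0.0516] tool cm [10.83 -0.21  8.12]
wallL [0.5925 0.1845 0.0519] tool cm [ 10.73 -12.6    8.07]
wallR [ 0.75   -0.004   0.0525] tool cm [10.71 11.97  8.05]
```

```bash
python3 -m pendant '[{"dx":0.2,"dy":-0.2,"dz":2.5,"twist":0},{"dx":0.4,"dy":-0.3,"dz":6,"twist":0},{"dx":0.4,"dy":-0.3,"dz":8.5,"twist":0},{"dx":0.4,"dy":-0.3,"dz":9.6,"twist":0},{"dx":0.4,"dy":-0.3,"dz":9.8,"twist":0},{"dx":0.4,"dy":-0.3,"dz":9.8,"twist":0}]'; echo; python3 go.py 0.590 0.023 0.022
```

```text
time: 3.02
eef_pos: [0.5926, 0.0247, 0.0347]
tcp_rot: [0.94, 0.342, 0.001, 0.001]
contact_force: [0.4, -0.5, 0.3]
opening: 0.003
finger_force: 0.0

t 3.025 pos [0.5926 0.0247 0.0347] toolx deg 39.99 tilt [ 2.4e-03 -3.0e-04 -1.0e+00] d(cm) [-0.31 -0.04  1.27] F [ 0.37 -0.54  0.29]
```

```bash
python3 -m pendant '[{"dx":0,"dy":0,"dz":0.4,"twist":0},{"dx":0,"dy":0,"dz":0.7,"twist":0},{"dx":0,"dy":0,"dz":0.95,"twist":0},{"dx":0,"dy":0,"dz":1.15,"twist":0},{"dx":0,"dy":0,"dz":1.2,"twist":0},{"dx":0,"dy":0,"dz":1.2,"twist":0}]'; echo; python3 go.py 0.590 0.023 0.022
```

```text
time: 3.78
eef_pos: [0.5922, 0.0251, 0.022]
tcp_rot: [0.94, 0.342, 0.001, 0.0]
contact_force: [-0.3, 0.1, 4.6]
opening: -0.001
finger_force: 2.5

t 3.775 pos [0.5922 0.0251 0.022 ] toolx deg 40.02 tilt [ 1.3e-03 -1.0e-04 -1.0e+00] d(cm) [-0.3   0.02  0.  ] F [-0.3   0.07  4.58]
```

```bash
python3 -m pendant '[{"dx":0.3,"dy":0,"dz":0,"twist":0},{"dx":0.6,"dy":0,"dz":0,"twist":0},{"dx":0.9,"dy":0,"dz":0,"twist":0},{"dx":1.3,"dy":0,"dz":0,"twist":0},{"dx":1.7,"dy":0,"dz":0,"twist":0},{"dx":2.1,"dy":0,"dz":0,"twist":0},{"dx":2.5,"dy":0,"dz":0,"twist":0},{"dx":2.5,"dy":0,"dz":0,"twist":0}]'; echo
python3 - <<'E'
from go import *
i,P,M,K=cam('wrist'); save('w2.png',i); np.save('w2.npy',P)
rel([.59,.023,.022])
E
```

```text
time: 4.78
eef_pos: [0.6113, 0.041, 0.022]
tcp_rot: [0.94, 0.342, 0.0, 0.0]
contact_force: [-0.3, -1.0, 4.7]
opening: 0.0
finger_force: 2.7

t 4.825 pos [0.6113 0.041  0.022 ] toolx deg 40.03 tilt [ 1.e-03 -5.e-04 -1.e+00] d(cm) [-2.79  0.01  0.  ] F [-0.01 -1.08  6.18]
```

View pics/w2.png

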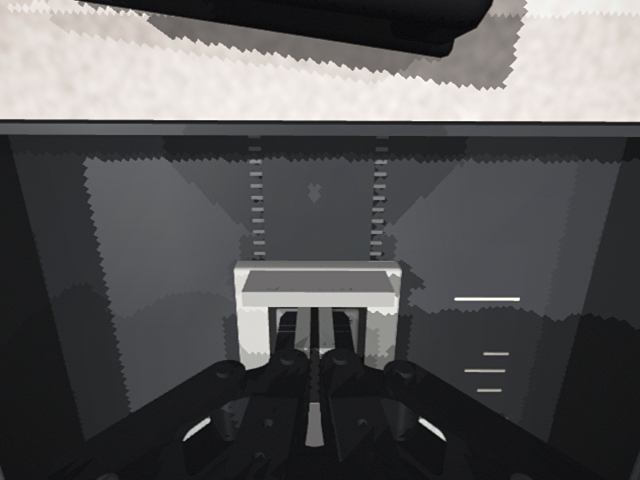

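The view shows the lip's rear edge at about (317,265), its top face at rows 270–300, and the rear wall's top edge at row ~127. I'll check that the guide has moved.

Run:
```python
from go import *
P=np.load('w2.npy'); s=ctrl.get_state(); r=R.from_quat(s['tcp_rot']).as_matrix()
for u,v in [(317,124),(317,132),(317,265),(317,275),(317,285),(317,297),(317,303),(250,330)]:
    p=P[v,u]; print((u,v),'tool mm',(1000*r.T@(p-s['eef_pos'])).round(1),'z',p[2].round(4))
```

```text
(317, 124) tool mm [ 80.    0.1 -28.5] z 0.0506
(317, 132) tool mm [ 77.9   0.1 -30.2] z 0.0522
(317, 265) tool mm [22.   0.5  5.3] z 0.0168
(317, 275) tool mm [20.7  0.4 -2.1] z 0.0241
(317, 285) tool mm [ 21.1   0.3 -12.2] z 0.0342
(317, 297) tool mm [ 18.6   0.3 -17.1] z 0.0391
(317, 303) tool mm [ 16.5   0.3 -17.8] z 0.0398
(250, 330) tool mm [ -7.1 -28.8   1.4] z 0.0206
```

The guide is moving with the finger, with about 56 mm to go.

```bash
python3 -m pendant '[{"dx":0.3,"dy":0,"dz":0,"twist":0},{"dx":0.8,"dy":0,"dz":0,"twist":0},{"dx":1.4,"dy":0,"dz":0,"twist":0},{"dx":2.0,"dy":0,"dz":0,"twist":0},{"dx":2.6,"dy":0,"dz":0,"twist":0},{"dx":3.2,"dy":0,"dz":0,"twist":0},{"dx":3.8,"dy":0,"dz":0,"twist":0},{"dx":4.3,"dy":0,"dz":0,"twist":0},{"dx":4.7,"dy":0,"dz":0,"twist":0},{"dx":4.8,"dy":0,"dz":0,"twist":0}]'; echo; python3 go.py 0.590 0.023 0.022
```

```text
time: 6.08
eef_pos: [0.6479, 0.0716, 0.022]
tcp_rot: [0.94, 0.342, -0.0, 0.001]
contact_force: [-1.2, -1.0, 6.1]
opening: -0.0
finger_force: 2.8

t 6.075 pos [0.6479 0.0716 0.022 ] toolx deg 40.05 tilt [ 3.0e-04 -1.2e-03 -1.0e+00] d(cm) [-7.56 -0.01  0.01] F [-1.24 -1.02  6.07]
```

```bash
python3 -m pendant '[{"dx":0.2,"dy":0,"dz":0,"twist":0},{"dx":0.4,"dy":0,"dz":0,"twist":0},{"dx":0.6,"dy":0,"dz":0,"twist":0},{"dx":0.6,"dy":0,"dz":0,"twist":0}]'; echo; python3 go.py 0.590 0.023 0.022
```

```text
time: 6.58
eef_pos: [0.6515, 0.0746, 0.0219]
tcp_rot: [0.939, 0.343, -0.002, 0.001]
contact_force: [-3.6, -3.4, 6.5]
opening: 0.002
finger_force: 3.6

t 6.575 pos [0.6515 0.0746 0.0219] toolx deg 40.07 tilt [-0.0026 -0.0026 -1.    ] d(cm) [-8.03 -0.01  0.02] F [-3.63 -3.42  6.48]
```

```bash
python3 -m pendant '[{"dx":0.1,"dy":0,"dz":0,"twist":0},{"dx":0.2,"dy":0,"dz":0,"twist":0},{"dx":0.2,"dy":0,"dz":0,"twist":0}]'; echo
python3 - <<'E'
from go import *
i,P,M,K=cam('wrist'); save('w3.png',i); np.save('w3.npy',P)
rel([.59,.023,.022])
s=ctrl.get_state(); r=R.from_quat(s['tcp_rot']).as_matrix()
for v in range(150,320,6): 
    p=P[v,317]; print(v,(1000*r.T@(p-s['eef_pos'])).round(1)[0],p[2].round(4),end='; ')
E
```

```text
time: 6.95
eef_pos: [0.6527, 0.0757, 0.0219]
tcp_rot: [0.939, 0.343, -0.002, 0.001]
contact_force: [-4.5, -3.6, 8.1]
opening: -0.002
finger_force: 3.9

t 7.0 pos [0.6526 0.0758 0.0219] toolx deg 40.07 tilt [-0.0036 -0.0027 -1.    ] d(cm) [-8.19  0.    0.02] F [-4.1  -3.57  7.84]
150 72.9 0.0523; 156 71.2 0.0523; 162 69.6 0.053; 168 67.8 0.0521; 174 66.1 0.0524; 180 64.3 0.0527; 186 62.4 0.0518; 192 60.4 0.0512; 198 58.6 0.051; 204 44.4 0.0004; 210 41.5 -0.0004; 216 38.8 -0.0002; 222 35.8 -0.0007; 228 33.2 -0.0001; 234 30.6 0.0008; 240 27.6 0.0005; 246 24.9 0.0011; 252 25.7 0.0109; 258 25.9 0.0185; 264 26.2 0.0255; 270 26.4 0.0319; 276 26.2 0.0369; 282 25.9 0.0413; 288 26.3 0.0471; 294 25.7 0.0503; 300 24.5 0.0523; 306 15.5 0.0401; 312 13.4 0.0408; 318 10.9 0.0408;
```

View pics/w3.png

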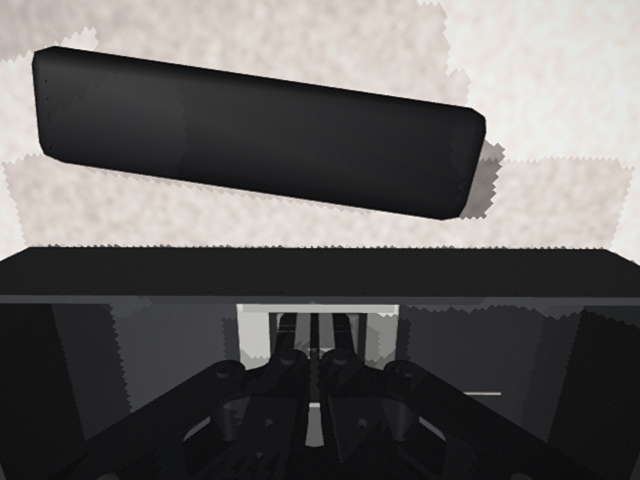

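Run:
```python
from go import *
P=np.load('w3.npy'); s=ctrl.get_state(); r=R.from_quat(s['tcp_rot']).as_matrix()
for u in (262,300,317,375):
  print(u)
  for v in range(296,332,2): 
    p=P[v,u]; print(v,(1000*r.T@(p-s['eef_pos'])).round(1)[0],p[2].round(3),end='; ')
```

```text
262
296 25.7 0.052; 298 25.0 0.052; 300 24.5 0.052; 302 24.0 0.053; 304 16.4 0.04; 306 15.4 0.04; 308 14.9 0.04; 310 14.1 0.041; 312 1.6 0.02; 314 0.8 0.02; 316 -0.2 0.021; 318 -1.3 0.02; 320 -2.0 0.021; 322 -3.4 0.02; 324 -4.3 0.02; 326 -4.9 0.021; 328 -6.1 0.021; 330 -7.6 0.02; 300
296 25.9 0.052; 298 25.4 0.053; 300 24.3 0.052; 302 24.0 0.053; 304 22.8 0.052; 306 15.8 0.041; 308 14.5 0.04; 310 13.9 0.04; 312 12.8 0.04; 314 10.9 0.038; 316 10.8 0.039; 318 10.2 0.04; 320 10.7 0.042; 322 10.4 0.043; 324 11.6 0.046; 326 10.7 0.046; 328 10.7 0.047; 330 11.1 0.049; 317
296 25.6 0.052; 298 24.9 0.052; 300 24.5 0.052; 302 23.3 0.051; 304 22.7 0.052; 306 15.5 0.04; 308 14.9 0.04; 310 14.3 0.041; 312 13.4 0.041; 314 10.7 0.038; 316 11.0 0.04; 318 10.9 0.041; 320 11.0 0.042; 322 10.7 0.043; 324 11.0 0.045; 326 10.6 0.046; 328 10.4 0.047; 330 10.7 0.049; 375
296 25.7 0.052; 298 24.9 0.052; 300 24.8 0.053; 302 24.3 0.053; 304 22.3 0.051; 306 15.0 0.039; 308 14.6 0.04; 310 13.7 0.04; 312 13.8 0.041; 314 0.7 0.02; 316 -0.1 0.021; 318 -1.2 0.02; 320 -2.5 0.02; 322 -3.3 0.02; 324 -4.4 0.02; 326 -4.6 0.021; 328 -5.8 0.021; 330 -6.3 0.022;
```

```bash
python3 -m pendant '[{"dx":0.1,"dy":0,"dz":0,"twist":0},{"dx":0.2,"dy":0,"dz":0,"twist":0},{"dx":0.25,"dy":0,"dz":0,"twist":0},{"dx":0.25,"dy":0,"dz":0,"twist":0}]'; echo; python3 go.py 0.590 0.023 0.022
```

```text
time: 7.5
eef_pos: [0.6543, 0.0773, 0.0219]
tcp_rot: [0.939, 0.343, -0.002, 0.001]
contact_force: [-4.5, -4.5, 8.4]
opening: -0.003
finger_force: 4.3

t 7.5 pos [0.6543 0.0773 0.0219] toolx deg 40.07 tilt [-0.0042 -0.0029 -1.    ] d(cm) [-8.42  0.01  0.03] F [-4.51 -4.45  8.36]
```

```bash
python3 -m pendant '[{"dx":0.1,"dy":0,"dz":0,"twist":0},{"dx":0.2,"dy":0,"dz":0,"twist":0},{"dx":0.2,"dy":0,"dz":0,"twist":0}]'; echo; python3 go.py 0.590 0.023 0.022
```

```text
time: 7.88
eef_pos: [0.6544, 0.0773, 0.0218]
tcp_rot: [0.939, 0.343, -0.005, 0.001]
contact_force: [-9.4, -8.6, 11.1]
opening: -0.001
finger_force: 7.3

t 7.875 pos [0.6544 0.0773 0.0218] toolx deg 40.11 tilt [-0.0089 -0.0051 -0.9999] d(cm) [-8.42  0.01  0.06] F [-9.44 -8.64 11.09]
```

It's hard against the stop: no motion at about 12.5 N. I'll let the button rise while still leaning lightly on the lip, then back off and lift.

```bash
python3 -m pendant '[{"dx":-0.1,"dy":0,"dz":0,"twist":0},{"dx":-0.1,"dy":0,"dz":-0.2,"twist":0},{"dx":-0.1,"dy":0,"dz":-0.4,"twist":0},{"dx":-0.1,"dy":0,"dz":-0.6,"twist":0},{"dx":-0.15,"dy":0,"dz":-0.8,"twist":0},{"dx":-0.3,"dy":0,"dz":-1.0,"twist":0},{"dx":-0.6,"dy":0,"dz":-1.2,"twist":0},{"dx":-0.8,"dy":0,"dz":-1.5,"twist":0},{"dx":-1,"dy":0,"dz":-3,"twist":0},{"dx":-1,"dy":0,"dz":-5,"twist":0}]'; echo
python3 -m pendant '[{"dx":-2,"dy":0,"dz":-4,"twist":0},{"dx":-5,"dy":0,"dz":-8,"twist":0},{"dx":-8,"dy":0,"dz":-12,"twist":0},{"dx":-10,"dy":0,"dz":-14,"twist":0},{"dx":-10,"dy":0,"dz":-14,"twist":0},{"dx":-10,"dy":0,"dz":-14,"twist":0}]'; echo
python3 - <<'E'
from go import *
i,P,M,K=cam('wrist'); save('w4.png',i); np.save('w4.npy',P)
rel([.59,.023,.022])
E
```

```text
time: 9.12
eef_pos: [0.6493, 0.0737, 0.0725]
tcp_rot: [0.94, 0.342, 0.0, -0.0]
contact_force: [0.1, -0.0, 0.8]
opening: 0.0
finger_force: 0.0

time: 9.88
eef_pos: [0.5729, 0.0097, 0.2114]
tcp_rot: [0.94, 0.342, 0.0, -0.0]
contact_force: [0.5, -0.1, -0.7]
opening: -0.002
finger_force: 0.0

t 9.925 pos [0.5726 0.0099 0.2106] toolx deg 40.03 tilt [-1.1e-03  5.0e-04 -1.0e+00] d(cm) [ 2.19  0.13 18.85] F [ 0.   -0.27 -0.62]
```

View pics/w4.png

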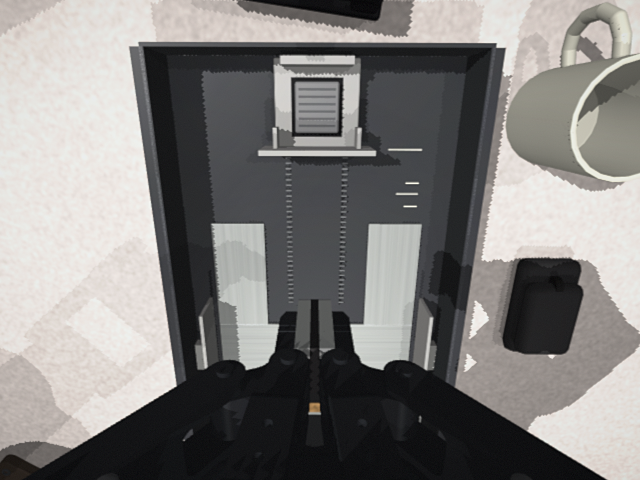

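The guide now sits at the rear wall: lip at (317,60), button at (317,107), and the plate lines up with the longest size mark at (405,150). I'll check the button's height and that the cassette hasn't moved.

Run:
```python
from go import *
P=np.load('w4.npy'); f=lambda v0,v1,u0,u1:np.nanmedian(P[v0:v1,u0:u1].reshape(-1,3),0).round(4)
print('btn',f(92,122,300,334),'deck',f(95,120,280,288),f(95,120,348,356)); 
for n,(u,v) in dict(wallL=(148,46),wallR=(494,46),lip=(317,60),wall=(317,44)).items(): print(n,f(v-1,v+2,u-1,u+2))
_,Q,_,_=cam('top'); O=np.load('topP.npy')
for X in (O,Q):
    z=X[...,2]; m=((z>.035)&(z<.066)&(np.hypot(X[...,0]-.58,X[...,1]-.015)<.4)).astype(np.uint8)
    n,l,st,ce=cv2.connectedComponentsWithStats(m); k=1+st[1:,4].argmax(); print(cv2.minAreaRect(X[l==k][:,:2].astype(np.float32)))
```

```text
btn [0.6396 0.0643 0.0282] deck [0.6218 0.085  0.0206] [0.658  0.0418 0.0206]
wallL [0.5932 0.1839 0.051 ]
wallR [ 0.7521 -0.0068  0.0514]
lip [0.6649 0.0852 0.0404]
wall [0.6718 0.0911 0.0522]
((0.5195469260215759, -0.03593653440475464), (0.40320515632629395, 0.27485233545303345), 39.8516960144043)
((0.4812487065792084, -0.06631158292293549), (0.30756595730781555, 0.2759038805961609), 40.38027572631836)
```

```bash
python3 -c "
from plant import ctrl
print(ctrl.sign_off())"
```

```text
the job is handed in; nothing more can be done
None
```

The rear guide is locked at its end stop with the button fully up (28 mm); the cassette's rear wall is where it was to within about 2 mm, the hand is clear of everything, and the job was handed in at about 10 s.

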